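# Dial open the bench safe

## Task

Open the small bench safe with its combination 2 - 5 - 3: turn the dial left (anticlockwise from above) until its white pointer line is on the yellow mark and stop there for a second, then right (clockwise) to the red mark and stop for a second, then left again to the green mark and stop for a second. Then slide the blue cover fully open to the left, leaving the dial on green. Do not disturb the solder spool, tape roll and pen lying round the safe.

Things in the scene. Friction and masses are not known exactly. Their poses are not given: they have to be found in the camera images.
- safe: grey steel bench safe, fixed, 210 mm (its x) by 280 mm (its y) by 70 mm high. Origin: centre of its underside; x points away from the robot, y to the left, z up; turned by up to 0.3 rad about z. The dial is in its front half; the blue cover lies at the right of its rear half, between dark rails along y whose tops are 81 mm above the bench.
- dial_axis (a point): point on the dial's vertical axis at deck height, 70 mm above the bench, fixed to the safe; axes as the safe's
- dial (a joint): angle of the dial in rad, positive to the left (anticlockwise from above), limits -2.5 to 2.5. White pointer line on 1 white: 1.92; 2 yellow: 0.96; 3 green: 0; 4 blue: -0.96; 5 red: -1.92. Starts between -1.6 and 0.5. A mark counts as set within 0.12 rad, held still for half a second. Friction holds it where it is left; about 2.5 N at the crank pin moves it.
- pointer_tip (a point): outer end of the white pointer line on the black dial, 45 mm from the dial axis. The dial is a disc 92 mm across, its top 82.5 mm above the bench, with a steel boss 32 mm across standing 3 mm higher at its centre. Five coloured marks lie round it on the deck, 1 to 5 clockwise: 1 white, 2 yellow, 3 green (far side), 4 blue, 5 red.
- crank_pin (a point): centre of the top of the dial's crank pin: an upright round orange pin fixed to the dial, 12 mm in diameter and 30 mm tall, from 82.5 to 112.5 mm above the bench, 36 mm from the dial axis on the side opposite to the pointer. Pushing it round from either side turns the dial.
- cover (a joint): how far the blue cover has slid along the safe's +y (left), in m: 0 shut, 0.115 fully open at its stop (0.105 counts). About 2 N plus a little damping moves it. A cam under the deck blocks it after a few mm unless the dial is within about 0.14 rad of green (up to about 0.3 rad right of green a hard push can force it and turn the dial).
- cover_tab (a point): centre of the top of the black upright tab on the blue cover, 44 mm (safe's x) by 12 mm (safe's y), standing 29 mm above the cover's top, from 76.5 to 105.5 mm above the bench. Push it to the left on its right side, or pinch it across its 12 mm
- solder_spool: white spool of solder, 96x68x30 mm, loose on the bench right of the safe; origin under its centre
- black_tape: roll of black tape, 53 mm across, 19 mm high, loose left of the safe; origin under its centre
- ballpen: black pen, 145 mm long, loose on the bench in front of the safe; origin under its centre

How it is judged:
By the outcome, as a careful person would: the job done as asked, in the order asked, and still so for the second after the job is handed in, with the robot touching nothing.
It also fails if it takes over 67 s, if anything falls off the work surface, if the arm or the gripper's body presses on something with over 40 N, if the wrist force passes 120 N, or if a joint passes its speed limit or range.

## Robot

A 7-joint arm with a two-finger parallel gripper is mounted at the origin on a cart in front of the work surface, level with it; the furniture and walls round the work are solid. World frame = base frame: x ahead of the robot, y to its left, z up, the work surface at z = 0. Lengths are in m, angles in rad, forces in N, time in s.
With the tool pointing down it reaches from about 0.425 to 0.95 m from the base axis. Payload 4.7 kg.
Tool frame: the origin (TCP) lies on the centre line of the jaws, within the pads' length; the fingertips stand manip.tips_ahead ahead of it and the grasp point (between the pads) lies 11 mm behind it (manip.tips_ahead is the distance from the TCP to the fingertips, in m); z points along the fingers, y is the line along which they close (so a half turn about z gives the same grasp; the last joint's range is limited). The gripper opens to 87 mm and grips with 3 to 60 N. Pads are 19 mm wide; open, the fingers measure 117 mm over their backs; the gripper's body (75 mm by 190 mm) begins 51 mm behind the grasp point.
Start: joints at [1.253, 0.469, -0.049, 1.532, 0.024, 1.141, -0.082], TCP at [0.192, -0.647, 0.231] pointing down, gripper open.
Joint ranges: [-2.59, 2.59], [-0.33, 1.99], [-1.39, 1.29], [0.1, 2.45], [-1.04, 4.18], [0.21, 1.99], [-2.66, 2.66]. Speed limits (rad/s): [2.57, 2.57, 3.14, 3.14, 3.14, 3.14, 3.14].

## Interface

Orientations are given as a rotation vector (axis times angle).
In Python, from workcell import telemetry, viewer, order, manip gives the robot as it stands.
- The arm moves only by the tool send_rows, never from a script. Its argument "moves" is text: rows parted by semicolons, each of 4 numbers parted by spaces: the shift along the world's x, y, z in mm, then the turn about the world's z in rad. A call has 1 to 8 rows; each row is the pose to reach, as a shift and turn from the pose commanded when the call began; what a row does not reach only later rows make up. A row lasts 1/12 s, in which the tool goes at most 41.7 mm and 7.16 degrees, less where a joint would pass 70% of its speed; a pose out of reach is approached as far as the arm can. A call with a gripper value outside its range is refused whole. "hand" is the opening in per cent of the stroke, from 0 (shut) to 100 (fully open), set as the call begins (left out, the last holds). The fingers move at their own pace and stop on an object; "grip_force" is the grip in N (left out, the last holds). Time passes only in rows, so rows that repeat a pose let the fingers close. It gives the time, the measured TCP pose, the force, the opening and the grip force at its end, in the units of the state.
- telemetry.get_state(): the state, without advancing time (a new reading comes with each control period).
- viewer.snapshot(name): name is "scene" or "top"; returns the picture (400x640x3 uint8, red, green, blue); there is no depth.
- viewer.camera_model(name): a dict with "vfov" (degrees; the focal length in pixels is half the picture's height over the tangent of half this angle, whatever the lens; pixels are square), "cx", "cy" (the principal point, pixels), "dist_coeffs" ([k1, k2, p1, p2, k3] as OpenCV has them; the pictures are not rectified), "R" (3x3) and "t" (3): a world point X has camera coordinates R X + t. Camera axes: x right, y down, z forward; pixel columns grow to the right and rows downward; lengths in m; the calibration is good to about 2 mm. A picture is of the moment at which its call begins. camera_model takes no time and is no camera call.
- order.finish_job(): hands the job in; it is judged then, once.
The state is a dict: "t": time; "joints": joint angles; "qvel": joint speeds; "joint_efforts": joint torques, N m; "eef_pos": TCP position; "ee_rot": TCP orientation; "contact_force": force on the tool from outside, world axes, zero at the start; "moment": the same for the moment, N m; "grip_width": finger opening in m; "gripper_force": force on a finger pad.
Only numpy, scipy, OpenCV 4.12 (cv2) and the standard library are available. Lean on these libraries where they do the work, as an engineer would, in place of code of your own. Each camera call takes 0.05 s, during which the arm holds its last target. There are 200 camera calls.

## Working session

There is one attempt and no reset: what is moved stays moved. The work goes in short steps, Python scripts to look and compute and a tool call to move; the robot and the scene stay as the last step left them, time stands still between calls to the robot, and variables do not carry over. Pictures are saved under pics/ and viewed, at most 10 in all, crops included, and the job is handed in when it is done.

Besides the shell and the picture viewer there is one more tool, called after ">>>" as a command line: name --argument value ..., lists and objects as JSON in quotes. send_rows: Moves the arm, as the interface text tells. Its arguments: {"type":"object","properties":{"moves":{"type":"string"},"hand":{"type":"number"},"grip_force":{"type":"number"}},"required":["moves"]}

```bash
mkdir -p pics; ls
python3 - <<'E'
from workcell import telemetry, viewer, manip
import cv2
s=telemetry.get_state(); print(s['t'],s['eef_pos'],s['ee_rot'],s['grip_width'],manip.tips_ahead)
for n in("scene","top"):
    cv2.imwrite(f"pics/{n}0.png",viewer.snapshot(n)[:,:,::-1]); print(viewer.camera_model(n))
E
```

```text
pics
0.0 [ 0.19206634 -0.64649311  0.22949695] [-3.10701972e+00 -4.51835976e-01  5.73925426e-04] 0.08715498002054058 0.008
{'vfov': 46.71844350902351, 'cx': 322.60202475734826, 'cy': 197.78108136982328, 'dist_coeffs': array([-0.08270057,  0.        ,  0.        ,  0.        ,  0.        ]), 'R': array([[-0.58329915, -0.81225641, -0.00127885],
       [-0.52414103,  0.37759902, -0.76334472],
       [ 0.62051453, -0.44458803, -0.64599009]]), 't': array([0.3111222 , 0.34193885, 0.71713973])}
{'vfov': 54.00583645294976, 'cx': 320.0027995317491, 'cy': 203.22832554202776, 'dist_coeffs': array([-0.00718046,  0.        ,  0.        ,  0.        ,  0.        ]), 'R': array([[-0.02486967, -0.99964307, -0.00975826],
       [-0.99459364,  0.02572614, -0.10060641],
       [ 0.10082154,  0.00720346, -0.99487845]]), 't': array([0.03985393, 0.55376314, 0.92001114])}
```

View pics/top0.png

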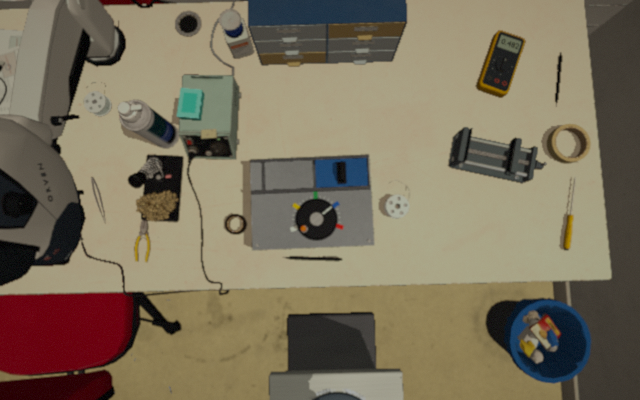

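View pics/scene0.png

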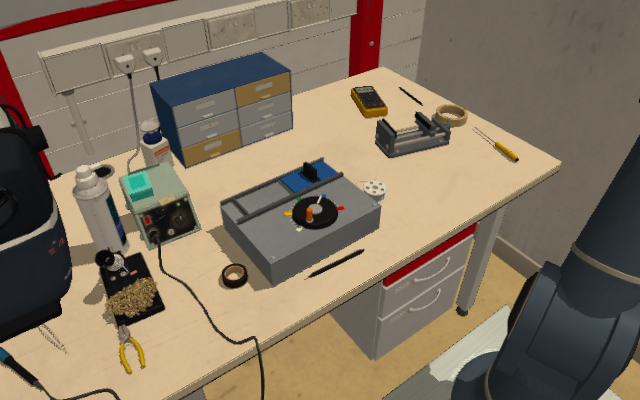

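The top view shows the safe at about (311,202), the dial at (316,219), the pointer towards (335,206), the pin at (304,229) and the tab at (342,172). The spool is at (397,205), the tape at (235,223) and the pen at (313,258).

```bash
cat > h.py <<'E'
import numpy as np, cv2
from workcell import telemetry, viewer
def ray(n,uv):
    m=viewer.camera_model(n); f=200/np.tan(np.radians(m['vfov']/2))
    K=np.array([[f,0,m['cx']],[0,f,m['cy']],[0,0,1]])
    p=cv2.undistortPoints(np.array(uv,float).reshape(-1,1,2),K,m['dist_coeffs']).reshape(-1,2)
    d=np.c_[p,np.ones(len(p))]@m['R']; return -m['R'].T@m['t'],d
def onz(n,uv,z):
    c,d=ray(n,uv); return c+d*((z-c[2])/d[:,2])[:,None]
def proj(n,X):
    m=viewer.camera_model(n); f=200/np.tan(np.radians(m['vfov']/2))
    K=np.array([[f,0,m['cx']],[0,f,m['cy']],[0,0,1]])
    return cv2.projectPoints(np.array(X,float).reshape(-1,1,3),cv2.Rodrigues(m['R'])[0],m['t'],K,m['dist_coeffs'])[0].reshape(-1,2)
def hsv(im): return cv2.cvtColor(im,cv2.COLOR_RGB2HSV)
def blobs(mask,box,mn=4):
    x0,y0,x1,y1=box; n,l,s,c=cv2.connectedComponentsWithStats(mask[y0:y1,x0:x1].astype(np.uint8))
    return [(c[i]+[x0,y0],s[i,4],s[i,:4]+[x0,y0,0,0]) for i in range(1,n) if s[i,4]>=mn]
E
python3 - <<'E'
from h import *
T=cv2.imread('pics/top0.png')[:,:,::-1]; S=cv2.imread('pics/scene0.png')[:,:,::-1]
big=cv2.resize(T[145:265,225:415],None,fx=4,fy=4,interpolation=cv2.INTER_CUBIC)
cv2.imwrite('pics/c1.png',big[:,:,::-1])
big=cv2.resize(S[150:290,210:400],None,fx=4,fy=4,interpolation=cv2.INTER_CUBIC)
cv2.imwrite('pics/c2.png',big[:,:,::-1])
E
```

```text
(no output)
```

View pics/c1.png

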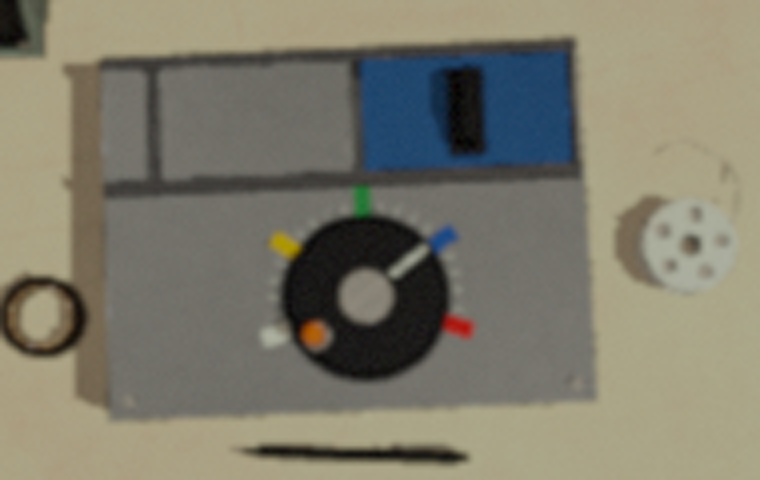

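View pics/c2.png

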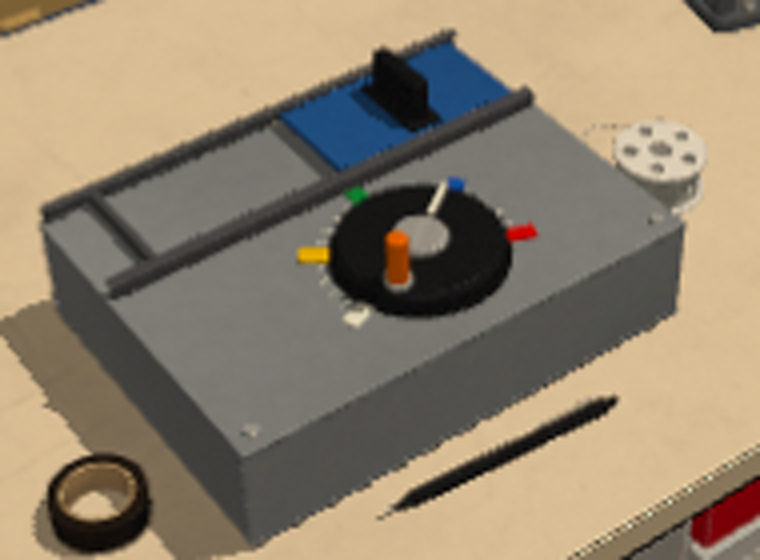

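The crops show the pointer about 0.9 rad right of green, next to the blue mark. The pin is at the front left, near the white mark, with the tab at the right of the cover.

Run:
```python
from h import *
T=cv2.imread('pics/top0.png')[:,:,::-1]; S=cv2.imread('pics/scene0.png')[:,:,::-1]
c1=lambda L:np.array(L)/4-.375+[225,145]
c2=lambda L:np.array(L)/4-.375+[210,150]
np.set_printoptions(precision=4,suppress=True)
# marks by colour, both views
h={'top':hsv(T),'scene':hsv(S)}
box={'top':(285,185,350,240),'scene':(275,185,350,235)}
M={}
for n in h:
    H,Sa,V=[h[n][...,i].astype(int) for i in range(3)]
    for k,m in dict(green=(H>45)&(H<80)&(Sa>110),yellow=(H>20)&(H<30)&(Sa>150),red=((H<5)|(H>174))&(Sa>150),blue=(H>100)&(H<125)&(Sa>120),orange=(H>5)&(H<17)&(Sa>150)).items():
        b=box[n]
        if k=='blue': b=(325,198,350,215) if n=='top' else (318,193,330,200)
        for c,a,s in blobs(m,b,5):
            print(n,k,c,a,onz(n,[c],.1125 if k=='orange' and n=='top' else .07)[0][:3]); M[n,k]=onz(n,[c],.07)[0]
print('boss top',onz('top',c1([[366,296]]),.0855),'scene',onz('scene',c2([[423,236]]),.0855))
print('pintop top',onz('top',c1([[313,332]]),.1125),'scene',onz('scene',c2([[398,238]]),.1125))
print('ptr tip top',onz('top',c1([[427,248]]),.0825),'scene',onz('scene',c2([[444,184]]),.0825))
print('tabtop top',onz('top',c1([[467,110]]),.1055),'scene',onz('scene',c2([[402,76]]),.1055))
print('corners FL FR top',onz('top',c1([[110,420],[595,400]]),.07),'scene FL,FR',onz('scene',c2([[245,458],[682,225]]),.07))
```

```text
top green [315.0385 195.1538] 26 [0.5694 0.0365 0.07  ]
top yellow [296.1    206.1667] 30 [0.545  0.0808 0.07  ]
top red [338.5714 225.8929] 28 [ 0.497  -0.0158  0.07  ]
top blue [335.1364 204.3182] 22 [ 0.5469 -0.0093  0.07  ]
top orange [302.0909 227.697 ] 33 [0.4933 0.0657 0.1125]
scene green [298.619  198.3333] 21 [0.5737 0.0355 0.07  ]
scene yellow [288.2353 213.5   ] 34 [0.5452 0.0805 0.07  ]
scene red [339.5769 207.8462] 26 [ 0.4964 -0.0181  0.07  ]
scene blue [323.6364 195.9091] 11 [ 0.5484 -0.0137  0.07  ]
scene orange [308.7342 213.8734] 79 [0.5191 0.0461 0.07  ]
boss top [[0.514  0.035  0.0855]] scene [[0.5101 0.0351 0.0855]]
pintop top [[0.4934 0.064  0.1125]] scene [[0.491  0.0632 0.1125]]
ptr tip top [[ 0.5407 -0.0003  0.0825]] scene [[ 0.5409 -0.0003  0.0825]]
tabtop top [[ 0.6154 -0.0242  0.1055]] scene [[ 0.6088 -0.02    0.1055]]
corners FL FR top [[ 0.4478  0.1833  0.07  ]
 [ 0.4523 -0.0939  0.07  ]] scene FL,FR [[ 0.4448  0.183   0.07  ]
 [ 0.4506 -0.0926  0.07  ]]
```

>>> send_rows --moves "28 27 0 .12;56 54 0 .24;84 81 0 .36;112 108 0 .48;140 135 0 .6;168 162 0 .72;196 189 0 .84;224 216 0 .96" --hand 45

```text
t: 0.77
eef_pos: [0.4171, -0.4294, 0.2303]
ee_rot: [-2.543, -1.844, 0.0]
contact_force: [0.4, -0.6, -0.6]
grip_width: 0.0433
gripper_force: 0.0
```

>>> send_rows --moves "10 35 0 .12;21 70 0 .24;31 105 0 .36;42 140 0 .48;52 175 0 .6;63 210 0 .72;73 245 0 .84;84 280 0 .96"

```text
t: 1.43
eef_pos: [0.5, -0.1494, 0.2304]
ee_rot: [-1.405, -2.81, 0.001]
contact_force: [0.4, 0.1, 0.2]
grip_width: 0.0391
gripper_force: 0.0
```

>>> send_rows --moves "-1 36 0 .11;-3 72 0 .11;-4 108 0 .11;-5 144 0 .11;-7 180 0 .11;-8 215 0 .11;-8 215 0 .11;-8 215 0 .11"

```text
t: 2.1
eef_pos: [0.4917, 0.0662, 0.2305]
ee_rot: [-1.249, -2.883, -0.0]
contact_force: [-0.2, -0.6, 0.2]
grip_width: 0.0394
gripper_force: 0.0
```

>>> send_rows --moves "0 -2 -35 0;0 -2 -70 0;0 -2 -100 0;0 -2 -120 0;0 -2 -131 0;0 -2 -131 0;0 -2 -131 0"

```text
t: 2.68
eef_pos: [0.4926, 0.0613, 0.0997]
ee_rot: [-1.258, -2.879, 0.0]
contact_force: [0.4, 0.6, 1.3]
grip_width: 0.039
gripper_force: 0.0
```

>>> send_rows --moves "0 0 0 0;0 0 0 0;0 0 0 0;0 0 0 0;0 0 0 0;0 0 0 0" --hand 0 --grip_force 10

```text
t: 3.18
eef_pos: [0.4929, 0.0624, 0.1002]
ee_rot: [1.255, 2.878, 0.002]
contact_force: [0.7, 1.3, 1.3]
grip_width: 0.0116
gripper_force: 10.0
```

Run:
```python
from h import *
s=telemetry.get_state();print(s['t'],s['eef_pos'],s['contact_force'],s['grip_width'],s['gripper_force'],s['joints'])
T=viewer.snapshot('top');S=viewer.snapshot('scene')
a=cv2.resize(T[145:265,225:415],(608,384));b=cv2.resize(S[150:250,260:360],(384,384))
cv2.imwrite('pics/v1.png',cv2.resize(np.hstack([a,b]),(790,306))[:,:,::-1])
```

```text
3.1833 [0.49290387 0.0624143  0.10015519] [0.66074564 1.29882756 1.26810597] 0.011574140367563856 10.000642240047455 [ 0.35167184  0.43682135 -0.69782145  2.04822085  0.39345691  0.78752482
  0.16572171]
```

View pics/v1.png

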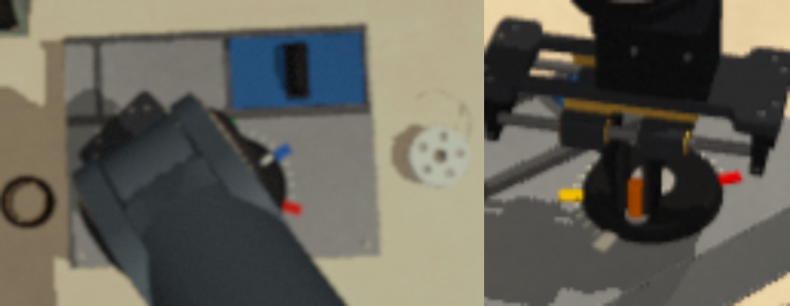

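The pin is pinched, with an opening of 11.6 mm. In the scene view the fingers straddle the orange pin, and the spool and tape haven't moved.

```bash
cat > plan.py <<'E'
from h import *
from scipy.optimize import least_squares
P=np.array([[.545,.0807],[.4967,-.017],[.5715,.036],[.5477,-.0115]]);A=np.array([.96,-1.92,0,-.96])
u=lambda a:np.c_[np.cos(a),np.sin(a)]
f=least_squares(lambda p:(p[:2]+p[2]*u(A+p[3])-P).ravel(),[.512,.035,.06,.018]).x
ax,yaw=f[:2],.7*.018+.3*f[3]
def phi(): 
    d=np.array(telemetry.get_state()['eef_pos'][:2])-ax; return np.arctan2(-d[1],-d[0])-yaw,np.hypot(*d)
def plan(p0,p1,n,cur):
    for i in range(0,n+1,8):
        q=p0+(p1-p0)*i/n; B=ax-.036*u(np.array([q+yaw]))[0]
        if i==0: B=np.array(cur)
        print(';'.join('%d %d 0 %.3f'%(*np.round(1000*(ax-.036*u(np.array([z+yaw]))[0]-B)),.75*(z-q)) for z in p0+(p1-p0)*np.arange(i+1,min(i+8,n)+1)/n))
E
python3 - <<'E'
from plan import *
print(f,yaw,phi()); c=telemetry.get_state()['eef_pos'][:2]
plan(-.96,.96,16,c)
E
```

```text
[0.51481113 0.03469654 0.05580125 0.01825531] 0.018076593613353543 (np.float64(-0.9197074923807792), np.float64(0.03530628933862577))
-3 -1 0 0.090;-6 -4 0 0.180;-8 -8 0 0.270;-10 -12 0 0.360;-12 -16 0 0.450;-13 -20 0 0.540;-14 -24 0 0.630;-14 -28 0 0.720
0 -4 0 0.090;1 -9 0 0.180;3 -13 0 0.270;4 -17 0 0.360;7 -20 0 0.450;9 -24 0 0.540;12 -27 0 0.630;16 -29 0 0.720
```

>>> send_rows --moves "-3 -1 0 0.09;-6 -4 0 0.18;-8 -8 0 0.27;-10 -12 0 0.36;-12 -16 0 0.45;-13 -20 0 0.54;-14 -24 0 0.63;-14 -28 0 0.72"

```text
t: 3.95
eef_pos: [0.4791, 0.036, 0.1002]
ee_rot: [0.152, 3.136, 0.006]
contact_force: [-0.1, 4.8, 0.7]
grip_width: 0.0119
gripper_force: 10.0
```

>>> send_rows --moves "0 -4 0 0.09;1 -9 0 0.18;3 -13 0 0.27;4 -17 0 0.36;7 -20 0 0.45;9 -24 0 0.54;12 -27 0 0.63;16 -29 0 0.72"

```text
t: 4.62
eef_pos: [0.4929, 0.006, 0.0999]
ee_rot: [0.962, -2.988, -0.002]
contact_force: [-5.1, 1.9, 7.6]
grip_width: 0.0117
gripper_force: 10.0
```

>>> send_rows --moves "0 0 0 0;0 0 0 0;0 0 0 0"

```text
t: 4.87
eef_pos: [0.4939, 0.0054, 0.0999]
ee_rot: [0.955, -2.992, -0.001]
contact_force: [-2.2, 1.1, 5.1]
grip_width: 0.0116
gripper_force: 10.0
```

Run:
```python
from plan import *
s=telemetry.get_state();print(phi(),s['joints'])
T=viewer.snapshot('top');S=viewer.snapshot('scene')
a=cv2.resize(T[175:255,275:355],(390,390),interpolation=2);b=cv2.resize(S[170:250,270:350],(390,390),interpolation=2)
cv2.imwrite('pics/v2.png',np.hstack([a,b])[:,:,::-1])
```

```text
(np.float64(0.9332717617996602), np.float64(0.03600302974830898)) [ 0.70744796  0.56772736 -1.04339148  2.0418314   0.63562066  0.8978337
  1.49823235]
```

View pics/v2.png

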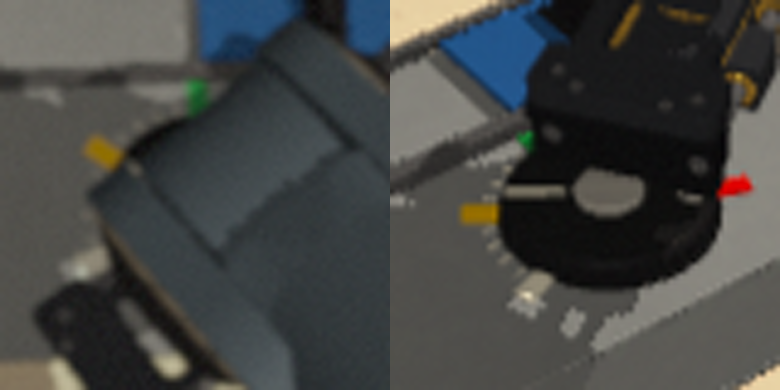

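Run:
```python
from plan import *
X=onz('scene',[[293.6,208.6],[305.5,209.2]],.0825)[:,:2]
d=X[0]-ax;e=X[0]-X[1];print(X,np.hypot(*d),np.arctan2(d[1],d[0])-yaw,np.arctan2(e[1],e[0])-yaw)
# boss mask centre
S=viewer.snapshot('scene');H=hsv(S)
B=S.astype(int)
y=onz('scene',[[288.2,213.5]],.07)[0,:2]-ax;print(np.arctan2(y[1],y[0])-yaw)
print(proj('scene',[[*(ax+.045*u(np.array([t+yaw]))[0]),.0825] for t in(.8,.9,.96,1.02)]))
```

```text
[[0.53956037 0.07006124]
 [0.52346117 0.05092534]] 0.04316464520551256 0.9421085136091875 0.8532932966057217
0.965684139894977
[[293.04998436 206.59198986]
 [292.77450818 208.00689214]
 [292.71127481 208.86350674]
 [292.72551118 209.7221517 ]]
```

The pointer in the scene view reads about 0.94 rad (yellow is 0.96), with its tip beside the yellow mark at about (293.6,208.6). I'll hold here, then turn right.

>>> send_rows --moves "0 0 0 0;0 0 0 0;0 0 0 0;0 0 0 0;0 0 0 0;0 0 0 0;0 0 0 0"

```text
t: 5.6
eef_pos: [0.4939, 0.0054, 0.0999]
ee_rot: [0.955, -2.992, -0.0]
contact_force: [-2.5, 0.0, 5.1]
grip_width: 0.0113
gripper_force: 10.0
```

>>> send_rows --moves "0 0 0 0;0 0 0 0;0 0 0 0;0 0 0 0;0 0 0 0;0 0 0 0;0 0 0 0"

```text
t: 6.18
eef_pos: [0.4939, 0.0054, 0.0999]
ee_rot: [0.955, -2.992, -0.0]
contact_force: [-2.0, 1.2, 5.6]
grip_width: 0.0117
gripper_force: 10.0
```

Run:
```python
from plan import *
print(phi(),telemetry.get_state()['eef_pos'])
plan(.96,-1.92,24,ax-.036*u(np.array([.96+yaw]))[0])
```

```text
(np.float64(0.9334689354984866), np.float64(0.03601398459096304)) [0.4939077  0.00536987 0.09985015]
-3 3 0 -0.090;-7 6 0 -0.180;-9 9 0 -0.270;-12 13 0 -0.360;-13 17 0 -0.450;-15 21 0 -0.540;-16 25 0 -0.630;-16 29 0 -0.720
0 4 0 -0.090;1 9 0 -0.180;2 13 0 -0.270;4 17 0 -0.360;6 20 0 -0.450;9 24 0 -0.540;11 27 0 -0.630;15 30 0 -0.720
4 2 0 -0.090;8 4 0 -0.180;12 6 0 -0.270;16 6 0 -0.360;20 7 0 -0.450;24 7 0 -0.540;29 6 0 -0.630;33 5 0 -0.720
```

>>> send_rows --moves "-3 3 0 -0.09;-7 6 0 -0.18;-9 9 0 -0.27;-12 13 0 -0.36;-13 17 0 -0.45;-15 21 0 -0.54;-16 25 0 -0.63;-16 29 0 -0.72"

```text
t: 6.85
eef_pos: [0.4782, 0.0314, 0.0997]
ee_rot: [-0.172, -3.136, 0.007]
contact_force: [-1.5, -5.4, 7.0]
grip_width: 0.0117
gripper_force: 10.0
```

>>> send_rows --moves "0 4 0 -0.09;1 9 0 -0.18;2 13 0 -0.27;4 17 0 -0.36;6 20 0 -0.45;9 24 0 -0.54;11 27 0 -0.63;15 30 0 -0.72"

```text
t: 7.52
eef_pos: [0.4906, 0.0629, 0.0992]
ee_rot: [-1.262, -2.872, 0.008]
contact_force: [-5.7, -1.0, 6.0]
grip_width: 0.0118
gripper_force: 10.0
```

>>> send_rows --moves "4 2 0 -0.09;8 4 0 -0.18;12 6 0 -0.27;16 6 0 -0.36;20 7 0 -0.45;24 7 0 -0.54;29 6 0 -0.63;33 5 0 -0.72"

```text
t: 8.18
eef_pos: [0.524, 0.0703, 0.099]
ee_rot: [-2.191, -2.245, 0.004]
contact_force: [-4.2, 4.1, 2.6]
grip_width: 0.0118
gripper_force: 10.1
```

>>> send_rows --moves "0 0 0 0;0 0 0 0;0 0 0 0"

```text
t: 8.43
eef_pos: [0.525, 0.07, 0.0991]
ee_rot: [-2.186, -2.254, 0.001]
contact_force: [-3.0, 3.8, 0.2]
grip_width: 0.0114
gripper_force: 10.0
```

Run:
```python
from plan import *
s=telemetry.get_state();print(phi(),s['joints'][6],s['contact_force'])
T=viewer.snapshot('top');S=viewer.snapshot('scene')
a=cv2.resize(T[175:255,275:355],(390,390),interpolation=2);b=cv2.resize(S[170:250,270:350],(390,390),interpolation=2)
cv2.imwrite('pics/v3.png',np.hstack([a,b])[:,:,::-1])
for n in('scene','top'):print(proj(n,[[*(ax+r*u(np.array([t+yaw]))[0]),.0825] for t,r in((-1.7,.045),(-1.92,.045),(-1.92,.018),(-2.1,.045))]))
```

```text
(np.float64(-1.8706030474180404), np.float64(0.036753189009735426)) -0.4567484231023701 [-2.97779514  3.8116127   0.22409738]
[[332.8456367  201.52407249]
 [334.74741711 204.33091505]
 [322.49963884 206.7727558 ]
 [335.59485181 206.8104684 ]]
[[336.06391604 220.06118835]
 [335.22997002 224.3396001 ]
 [323.85219146 220.75182022]
 [333.86183882 227.64078888]]
```

View pics/v3.png

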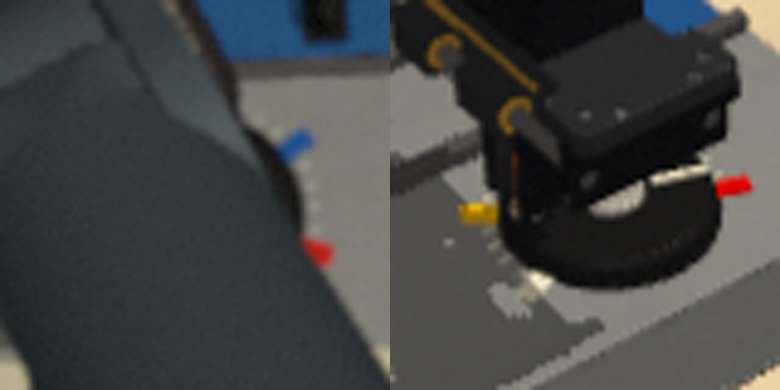

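The pointer tip in the scene view is at about (335.2,204.3), against an expected (334.7,204.3) for red, so it's on red. I'll nudge 1 mm and hold.

>>> send_rows --moves "1 0 0 0;1 0 0 0;1 0 0 0;1 0 0 0;1 0 0 0;1 0 0 0;1 0 0 0;1 0 0 0"

```text
t: 9.2
eef_pos: [0.5261, 0.0695, 0.0991]
ee_rot: [-2.187, -2.253, 0.001]
contact_force: [-4.0, 3.8, -0.5]
grip_width: 0.0116
gripper_force: 10.0
```

>>> send_rows --moves "0 0 0 0;0 0 0 0;0 0 0 0;0 0 0 0;0 0 0 0;0 0 0 0;0 0 0 0"

```text
t: 9.78
eef_pos: [0.5261, 0.0695, 0.0991]
ee_rot: [-2.187, -2.253, 0.001]
contact_force: [-3.4, 4.4, -0.7]
grip_width: 0.0118
gripper_force: 10.0
```

Run:
```python
from plan import *
print(phi(),telemetry.get_state()['eef_pos'])
plan(-1.92,0.0,16,ax-.036*u(np.array([-1.92+yaw]))[0]+[.001,0])
```

```text
(np.float64(-1.903211578192458), np.float64(0.03658212354294238)) [0.52612186 0.06948618 0.09909844]
-5 1 0 0.090;-9 2 0 0.180;-14 2 0 0.270;-18 2 0 0.360;-22 1 0 0.450;-26 -1 0 0.540;-30 -3 0 0.630;-34 -5 0 0.720
-3 -3 0 0.090;-6 -6 0 0.180;-9 -9 0 0.270;-11 -13 0 0.360;-13 -17 0 0.450;-14 -21 0 0.540;-15 -25 0 0.630;-15 -30 0 0.720
```

>>> send_rows --moves "-5 1 0 0.09;-9 2 0 0.18;-14 2 0 0.27;-18 2 0 0.36;-22 1 0 0.45;-26 -1 0 0.54;-30 -3 0 0.63;-34 -5 0 0.72"

```text
t: 10.45
eef_pos: [0.4948, 0.0657, 0.0995]
ee_rot: [1.245, 2.882, 0.009]
contact_force: [2.7, 6.4, -7.4]
grip_width: 0.0117
gripper_force: 10.0
```

>>> send_rows --moves "-3 -3 0 0.09;-6 -6 0 0.18;-9 -9 0 0.27;-11 -13 0 0.36;-13 -17 0 0.45;-14 -21 0 0.54;-15 -25 0 0.63;-15 -30 0 0.72"

```text
t: 11.12
eef_pos: [0.4776, 0.0355, 0.0995]
ee_rot: [-0.149, -3.138, -0.004]
contact_force: [-3.5, 6.8, 0.5]
grip_width: 0.0116
gripper_force: 10.0
```

>>> send_rows --moves "0 0 0 0;0 0 0 0;0 0 0 0"

```text
t: 11.37
eef_pos: [0.4779, 0.0339, 0.0995]
ee_rot: [-0.162, -3.137, -0.0]
contact_force: [-4.1, 2.7, 2.7]
grip_width: 0.0117
gripper_force: 10.0
```

Run:
```python
from plan import *
s=telemetry.get_state();print(phi(),s['joints'][6],s['contact_force'])
S=viewer.snapshot('scene')
b=cv2.resize(S[170:250,270:350],(480,480),interpolation=2)
cv2.imwrite('pics/v4.png',b[:,:,::-1])
for n in('scene',):print(proj(n,[[*(ax+r*u(np.array([t+yaw]))[0]),.0825] for t,r in((-.15,.045),(0,.045),(0,.018),(.15,.045))]))
```

```text
(np.float64(0.002239440827566344), np.float64(0.03691752324507495)) 0.8359317400731134 [-4.05422983  2.73159118  2.67143447]
[[304.66581162 196.21049559]
 [301.96912174 197.29516274]
 [309.25489282 203.89278851]
 [299.52514456 198.63008741]]
```

View pics/v4.png

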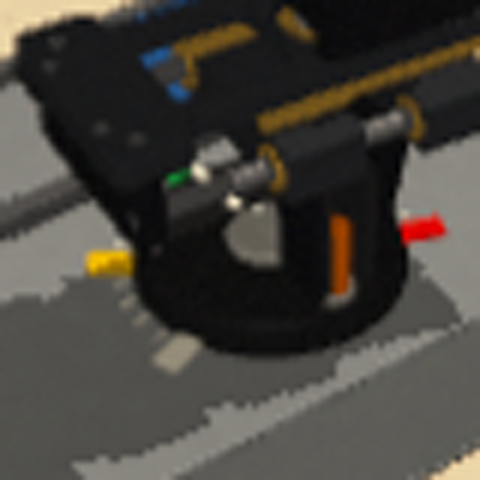

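The pointer tip is at about (303,198.3), next to green, and kinematics gives 0.00 rad. I'll hold, release and lift.

>>> send_rows --moves "0 0 0 0;0 0 0 0;0 0 0 0;0 0 0 0;0 0 0 0;0 0 0 0;0 0 0 0;0 0 0 0"

```text
t: 12.08
eef_pos: [0.4779, 0.0339, 0.0995]
ee_rot: [-0.161, -3.137, 0.001]
contact_force: [-4.3, 2.2, 2.0]
grip_width: 0.0115
gripper_force: 10.0
```

>>> send_rows --moves "0 0 0 0;0 0 0 0;0 0 0 0;0 0 0 0;0 0 0 0"

```text
t: 12.5
eef_pos: [0.4779, 0.034, 0.0995]
ee_rot: [-0.161, -3.137, 0.001]
contact_force: [-5.1, 3.8, 2.0]
grip_width: 0.0113
gripper_force: 10.0
```

>>> send_rows --moves "0 0 0 0;0 0 0 0;0 0 0 0;0 0 0 0;0 0 20 0;0 0 45 0;0 0 70 0;0 0 70 0" --hand 45

```text
t: 13.17
eef_pos: [0.4816, 0.0345, 0.1737]
ee_rot: [0.162, 3.129, 0.0]
contact_force: [0.5, 0.6, -0.6]
grip_width: 0.0386
gripper_force: 0.0
```

>>> send_rows --moves "28 -11 0 .03;56 -23 0 .06;84 -34 0 .09;112 -46 0 .12;135 -56 0 .12;135 -56 0 .12;135 -56 0 .12"

```text
t: 13.75
eef_pos: [0.6139, -0.0231, 0.1684]
ee_rot: [0.023, -3.141, -0.001]
contact_force: [-0.4, -0.6, 0.1]
grip_width: 0.0393
gripper_force: 0.0
```

Run:
```python
from plan import *
s=telemetry.get_state();print(s['t'],s['eef_pos'])
S=viewer.snapshot('scene');T=viewer.snapshot('top')
b=cv2.resize(S[140:240,260:360],(395,395),interpolation=2);a=cv2.resize(T[150:250,270:370],(395,395),interpolation=2)
cv2.imwrite('pics/v5.png',np.hstack([a,b])[:,:,::-1])
for n in('scene','top'):print(proj(n,[[*(ax+r*u(np.array([t+yaw]))[0]),z] for t,r,z in((-.15,.045,.0825),(0,.045,.0825),(.15,.045,.0825),(3.142,.036,.1125))]))
```

```text
13.75 [ 0.61392686 -0.02308443  0.16844578]
[[304.66581162 196.21049559]
 [301.96912174 197.29516274]
 [299.52514456 198.63008741]
 [324.62260829 206.75038491]]
[[318.40988677 198.75657344]
 [315.45327005 198.66559576]
 [312.51541899 199.01478888]
 [316.71743965 233.96646631]]
```

View pics/v5.png

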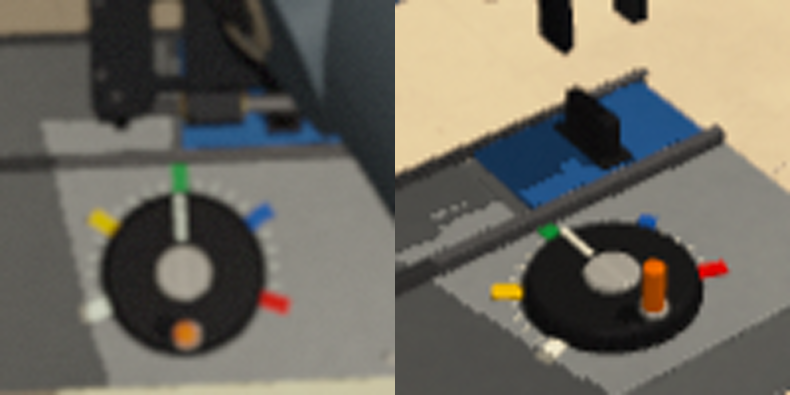

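The pointer lies on the green mark in both views, and the fingers are above the tab. I'll descend and pinch.

>>> send_rows --moves "0 0 -25 0;0 0 -45 0;0 0 -60 0;0 0 -71 0;0 0 -71 0;0 0 -71 0"

```text
t: 14.35
eef_pos: [0.613, -0.0217, 0.0986]
ee_rot: [0.028, -3.141, -0.0]
contact_force: [0.4, -0.0, -0.0]
grip_width: 0.039
gripper_force: 0.0
```

>>> send_rows --moves "0 0 0 0;0 0 0 0;0 0 0 0;0 0 0 0;0 0 0 0;0 0 0 0" --hand 0 --grip_force 15

```text
t: 14.85
eef_pos: [0.6137, -0.0229, 0.0991]
ee_rot: [-0.026, 3.141, -0.002]
contact_force: [-0.5, -1.9, 1.9]
grip_width: 0.0117
gripper_force: 15.0
```

Gripped at 11.7 mm. I'll slide left along the safe's y, (-0.018, 1), slowly.

>>> send_rows --moves "0 6 0 0;0 13 0 0;0 20 0 0;0 27 0 0;-1 34 0 0;-1 41 0 0;-1 48 0 0;-1 55 0 0"

```text
t: 15.52
eef_pos: [0.6127, 0.0339, 0.0991]
ee_rot: [-0.027, 3.14, 0.0]
contact_force: [0.3, -2.8, 5.5]
grip_width: 0.012
gripper_force: 15.0
```

>>> send_rows --moves "0 7 0 0;0 14 0 0;0 21 0 0;0 28 0 0;-1 35 0 0;-1 42 0 0;-1 49 0 0;-1 54 0 0"

```text
t: 16.18
eef_pos: [0.6118, 0.0883, 0.099]
ee_rot: [-0.028, 3.14, 0.001]
contact_force: [1.8, -2.3, 6.0]
grip_width: 0.0118
gripper_force: 15.0
```

>>> send_rows --moves "0 2 0 0;0 4 0 0;0 6 0 0;0 6 0 0;0 6 0 0"

```text
t: 16.6
eef_pos: [0.6118, 0.0899, 0.099]
ee_rot: [0.024, -3.141, 0.008]
contact_force: [0.2, -6.9, 10.1]
grip_width: 0.0119
gripper_force: 15.0
```

>>> send_rows --moves "0 0 0 0;0 0 0 0;0 0 0 0;0 0 0 0;0 0 20 0;0 0 50 0;0 0 85 0;0 0 120 0" --hand 45

```text
t: 17.27
eef_pos: [0.6101, 0.0939, 0.2188]
ee_rot: [0.03, -3.139, -0.002]
contact_force: [-0.5, 0.4, 0.4]
grip_width: 0.0387
gripper_force: 0.0
```

>>> send_rows --moves "-10 -35 0 0;-20 -70 0 0;-30 -105 0 0;-40 -140 0 0;-50 -175 0 0;-60 -210 0 0;-70 -245 0 0;-80 -280 0 0"

```text
t: 17.93
eef_pos: [0.5303, -0.1876, 0.2182]
ee_rot: [0.029, -3.141, -0.002]
contact_force: [1.2, 0.5, -0.2]
grip_width: 0.039
gripper_force: 0.0
```

Run:
```python
from plan import *
s=telemetry.get_state();print(s['t'],s['eef_pos'],s['contact_force'])
S=viewer.snapshot('scene');T=viewer.snapshot('top')
b=cv2.resize(S[140:290,210:400],(395,312),interpolation=2);a=cv2.resize(T[145:265,220:415],(395,243),interpolation=2)
a=np.vstack([a,np.zeros((69,395,3),np.uint8)])
cv2.imwrite('pics/v6.png',np.hstack([a,b])[:,:,::-1])
```

```text
17.9333 [ 0.5303405  -0.18760418  0.21818816] [ 1.24377891  0.48084446 -0.24449213]
```

View pics/v6.png

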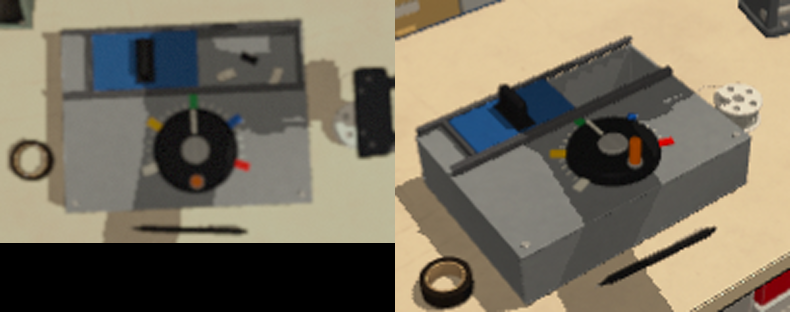

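The blue cover is fully left, about 115 mm of travel measured in the top view. The pointer is still on green, and the spool, tape and pen are undisturbed.

```bash
python3 -c "
from workcell import order; print(order.finish_job())"
```

```text
the job is handed in; nothing more can be done
None
```

The job is handed in at about 18 s: I set the dial to yellow, red and green in that order, stopping about a second on each, and slid the blue cover fully open with the dial still on green. The spool, tape and pen look undisturbed in the last pictures, but no verdict came back.

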